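Close a switch box and present it to the inspection camera

TASK

Two open switch boxes stand on the panel and their two covers lie on the bench: put the matching cover on the longer box where it stands, fully home, and let go of the cover. Then take hold of that closed box by its walls, lift it, and hold it level in front of the inspection camera with its cable gland pointing straight into the lens: gland mouth centred on the lens axis, about 80 mm from the glass. Leave everything else where it is, and finish while still holding the box there, steady, with its cover on.

Things in the scene. Friction and masses are not known exactly. Their poses are not given: they have to be found in the camera images.
- long_box: Longer box: grey, open-topped, outside 110 (x) by 64 (y) by 42 mm high, walls and floor 5 mm, 0.2-0.33 kg. Loose on the panel's 4 mm aluminium plate, either of two places. Origin: centre of underside, z up; +x (towards robot's left, within 0.7 rad) is the end with the black cable gland, 22 mm thick, 20 mm long, axis 21 mm up. Closed, it is 64 mm high to the handle top.
- long_box_gland (a point): Mouth of the longer box's cable gland: the centre of its outer end, at x = 75, y = 0, z = 21 mm in the longer box's frame.
- long_cover: Longer cover: grey plate 106 (x) by 60 (y) by 4 mm; upright black bar handle on its middle, 40 (x) by 18 (y) by 18 mm high. Leaning lip below, 9 mm tall, fits the box opening with 1.5 mm play, either way round. 0.07-0.12 kg. On the table, handle up, any yaw. Origin: centre of lip underside; plate top at z = 13, handle top 31 mm. Seated: origin 33 mm above the box's.
- camera: Inspection camera head: white 46 mm square housing, black lens barrel 42 mm across, clamped level to a column on a fixed stand at the robot's left, reaching 120 mm back from the lens. Fixed; place, direction and height (lens axis 0.17 to 0.23 m up) vary. Origin: centre of the lens glass; +x points out of the lens along its axis (roughly to the robot's right), z up.
- short_box: Shorter box: grey, open-topped, outside 76 (x) by 64 (y) by 42 mm high, walls and floor 5 mm, 0.2-0.33 kg. Loose on the panel's 4 mm aluminium plate, either of two places. Origin: centre of underside, z up; +x (towards robot's left, within 0.7 rad) is the end with the black cable gland, 22 mm thick, 20 mm long, axis 21 mm up. Not wanted.
- short_cover: Shorter cover: grey plate 72 (x) by 60 (y) by 4 mm; upright black bar handle on its middle, 40 (x) by 18 (y) by 18 mm high. Leaning lip below, 9 mm tall, fits the box opening with 1.5 mm play, either way round. 0.07-0.12 kg. On the table, handle up, any yaw. Origin: centre of lip underside; plate top at z = 13, handle top 31 mm. Not wanted.
- contactor: White and black contactor block 50 by 46 by 52 mm, standing loose on the mounting plate; origin centre of underside. Bystander.
- tape: Black roll of tape lying flat, 90 mm across, 19 mm high; origin centre of underside. Bystander.
- meter: Black hand-held meter lying flat, 75 by 150 by 32 mm; origin centre of underside. Bystander.
- screwdriver: Screwdriver with red handle lying on the table beyond the covers; lies along its x axis. Bystander.
Not all that is in view belongs to the job. Leave any orange look-alike of the long_cover alone. What is shaped like the long_box but yellow is not meant.

How it is judged:
By the outcome, as a careful person would: the job done as asked, in the order asked, and still so for the second after the job is handed in, while the arm keeps its last pose, push and grip.
It also fails if it takes over 48 s, if anything falls off the work surface, if the arm or the gripper's body presses on something with over 40 N, if the wrist force passes 120 N, or if a joint passes its speed limit or range.

ROBOT

A 6-joint arm with a two-finger parallel gripper is mounted at the origin on the work surface. World frame = base frame: x ahead of the robot, y to its left, z up, the work surface at z = 0. Lengths are in m, angles in degrees, forces in N, time in s.
With the tool pointing down it reaches from about 0.4 to 0.825 m from the base axis. Payload 7 kg.
Tool frame: the origin (TCP) lies at the very end of the fingers, on their centre line; the grasp point (between the pads) lies hold_point_z behind it (hold_point_z is the distance from the TCP to the grasp point, in m); z points along the fingers, y is the direction in which the jaws open and shut (so a half turn about z gives the same grasp; the last joint's range is limited). The gripper opens to 88 mm and grips with 3 to 60 N. Pads are 19 mm wide; open, the fingers measure 130 mm over their backs; the gripper's body (78 mm by 193 mm) begins 47 mm behind the grasp point.
Start: joints at [89.903, 20.546, 0.682, 0, -70.136, -16.507], TCP at [0.193, 0.647, 0.227] pointing down, gripper open.
Joint ranges: [-176.03, 176.03], [-82.01, 121.73], [-58.28, 71.71], [-173.87, 95.51], [-174.79, -0.11], [-173.66, 173.66]. Speed limits (degrees/s): [136.94, 136.94, 172.46, 180, 180, 180].

INTERFACE

Orientations are given as [roll, pitch, yaw] about the fixed x, y, z axes, in that order (R = Rz(yaw) Ry(pitch) Rx(roll)).
In Python, from plant import get_obs, snapshot, close_job, hold_point_z gives the robot as it stands. The module is installed in compiled form; this text tells all that it offers.
- The arm moves only by the tool jog_arm, never from a script. Its argument "commands" is a list of rows, each a list of 4 numbers: the shift along the world's x, y, z in mm, then the turn about the world's z in degrees. In form: [[x, y, z, turn], ...]. A call has exactly 10 rows; each row shifts and turns the commanded pose from where the row before left it; what a row does not reach is not made up. A row lasts 1/12 s, in which the tool goes at most 41.7 mm and 7.16 degrees, less where a joint would pass 70% of its speed; a pose out of reach is approached as far as the arm can. A call is refused whole if a number of a shift passes 41.7 or a number of a turn 7.16, either way. A call with a gripper value outside its range is refused whole. "fingers" is the finger opening in mm, from 0 to 87.6, set as the call begins (left out, the last holds). The fingers move at their own pace and stop on an object; the grip force is fixed at half the most. Time passes only in rows, so rows that do not move let the fingers close, or fill a call up. It gives the time, the measured TCP pose, the force and the opening at its end, in the units of the state.
- get_obs(): the state, without advancing time (a new reading comes with each control period).
- snapshot(name): name is "scene" or "side" or "wrist"; returns a dict with "image" (480x640x3 uint8, red, green, blue), "fov_y" (degrees; the focal length in pixels is half the picture's height over the tangent of half this angle, whatever the lens; pixels are square), "cx", "cy" (the principal point, pixels), "dist_coeffs" ([k1, k2, p1, p2, k3] as OpenCV has them; the pictures are not rectified), "rvec" (rotation vector, rad) and "tvec" (3), from world to camera coordinates, as OpenCV has them; the wrist camera has in their place "mount" (4x4, takes a point from camera to tool coordinates, whose origin is the TCP and whose axes are the flange's). Camera axes: x right, y down, z forward; pixel columns grow to the right and rows downward; lengths in m; the calibration is good to about 2 mm. A picture is of the moment at which its call begins: read the wrist's pose just before it. There is no depth.
- close_job(): hands the job in, once; it reports no verdict.
The state is a dict: "clock": time; "joint_pos": joint angles; "qvel": joint speeds; "tau": joint torques, N m; "tool_pos": TCP position; "orientation": TCP orientation; "force": force on the tool from outside, world axes, zero at the start; "moment": the same for the moment, N m; "opening": finger opening in m.
Only numpy, scipy, OpenCV 4.12 (cv2) and the standard library are available. Lean on these libraries where they do the work, as an engineer would, in place of code of your own. Each camera call takes 0.05 s, during which the arm holds its last target.

## Working session

There is one attempt and no reset: what is moved stays moved. The work goes in short steps, Python scripts to look and compute and a tool call to move; the robot and the scene stay as the last step left them, time stands still between calls to the robot, and variables do not carry over. Pictures are saved under pics/ and viewed, and the job is handed in when it is done.

Besides the shell and the picture viewer there is one more tool, called after "Emit:" by a JSON object that holds its "name" and its "arguments", one argument or row to a line. jog_arm: Moves the arm, as the interface text tells. Its arguments: {"type":"object","properties":{"commands":{"type":"array","items":{"type":"array","items":{"type":"number"}}},"fingers":{"type":"number"}},"required":["commands"]}

```bash
mkdir -p pics; cat > h.py <<'E'
import numpy as np, cv2
from plant import get_obs, snapshot, hold_point_z
from scipy.spatial.transform import Rotation as R
def K(s):
    f=240/np.tan(np.radians(s['fov_y']/2)); return np.array([[f,0,s['cx']],[0,f,s['cy']],[0,0,1.]])
def ext(s,o=None):
    if 'rvec' in s:
        return cv2.Rodrigues(np.array(s['rvec'],float))[0],np.array(s['tvec'],float).ravel()
    T=np.eye(4);T[:3,:3]=R.from_euler('xyz',o['orientation'],degrees=True).as_matrix();T[:3,3]=o['tool_pos']
    M=np.linalg.inv(T@np.array(s['mount']));return M[:3,:3],M[:3,3]
def ray(s,uv,o=None):
    r,t=ext(s,o);p=cv2.undistortPoints(np.array([[uv]],float),K(s),np.array(s['dist_coeffs'],float)).ravel()
    return -r.T@t, r.T@np.array([p[0],p[1],1.])
def onz(s,uv,z,o=None):
    c,d=ray(s,uv,o);return c+d*(z-c[2])/d[2]
def proj(s,P,o=None):
    r,t=ext(s,o);return cv2.projectPoints(np.array(P,float).reshape(-1,3),cv2.Rodrigues(r)[0],t,K(s),np.array(s['dist_coeffs'],float))[0].reshape(-1,2)
def save(s,n):cv2.imwrite('pics/'+n,s['image'][:,:,::-1])
import pickle
def grab(name,tag):
    o=get_obs();s=snapshot(name);s=dict(s);pickle.dump((s,o),open(f'pics/{tag}.pkl','wb'));save(s,tag+'.png');return s,o
def load(tag):return pickle.load(open(f'pics/{tag}.pkl','rb'))
def crop(tag,x0,y0,x1,y1,out,k=4,pts=None):
    s,o=load(tag);im=cv2.resize(np.ascontiguousarray(s['image'][y0:y1,x0:x1,::-1]),None,fx=k,fy=k,interpolation=cv2.INTER_CUBIC)
    if pts is not None:
        for p in pts: cv2.circle(im,(int((p[0]-x0+.5)*k),int((p[1]-y0+.5)*k)),3,(0,0,255),1)
    cv2.imwrite('pics/'+out,im)
E
python3 - <<'E'
from h import *
print(get_obs(),hold_point_z)
for n in ['scene','side','wrist']:
    s,o=grab(n,n+'0');print(n,{k:v for k,v in s.items() if k!='image'})
    if n!='wrist': print(ray(s,(320,240)))
E
```

```text
{'clock': 0.0, 'joint_pos': array([ 8.99017120e+01,  2.05892422e+01,  6.33854276e-01, -1.91102251e-02,
       -7.01358965e+01, -1.65068881e+01]), 'qvel': array([ 0.01309099, -0.07469963, -0.03473213,  0.12073169,  0.02180888,
       -0.00970157]), 'tau': array([ 1.72301275e-04, -5.82718384e+01,  2.93053293e+01,  6.99734464e+00,
        6.72531605e-03, -1.66050236e-04]), 'tool_pos': array([0.1927905 , 0.64637313, 0.22565123]), 'orientation': array([ 1.79907373e+02, -8.71449801e-03, -1.66116769e+01]), 'force': array([ 0.80475018, -0.06533085,  0.04006868]), 'moment': array([-0.04660171,  0.02840884, -0.02266   ]), 'opening': 0.08761938943870623} 0.0188
scene {'fov_y': 49.903409062922776, 'cx': 319.1719764869826, 'cy': 240.76433812414072, 'dist_coeffs': array([-0.00925404,  0.        ,  0.        ,  0.        ,  0.        ]), 'rvec': array([ 1.68927725,  2.07839478, -0.64425653]), 'tvec': array([ 0.03221233, -0.33467165,  1.60195328])}
(array([1.17375678, 0.19926418, 1.12333693]), array([-0.56241931, -0.10717654, -0.81987955]))
side {'fov_y': 49.71340100345555, 'cx': 309.0597841131907, 'cy': 244.33828787759808, 'dist_coeffs': array([-0.10786016,  0.        ,  0.        ,  0.        ,  0.        ]), 'rvec': array([ 2.17349136, -0.40702814,  0.23771892]), 'tvec': array([-0.47675428,  0.27184283,  1.09027045])}
(array([ 0.15585773, -0.83884823,  0.87288306]), array([ 0.3345724 ,  0.74141284, -0.58213782]))
wrist {'fov_y': 71.74807104916889, 'cx': 324.5185488657723, 'cy': 239.13807993679086, 'dist_coeffs': array([-0.06075894,  0.        ,  0.        ,  0.        ,  0.        ]), 'mount': array([[ 1.28598647e-03, -9.65638696e-01, -2.59885081e-01,
         7.01476995e-02],
       [ 9.99999127e-01,  1.32089640e-03,  4.03126798e-05,
         2.23971616e-04],
       [ 3.04353786e-04, -2.59884906e-01,  9.65639551e-01,
        -1.57962391e-01],
       [ 0.00000000e+00,  0.00000000e+00,  0.00000000e+00,
         1.00000000e+00]])}
```

View pics/scene0.png

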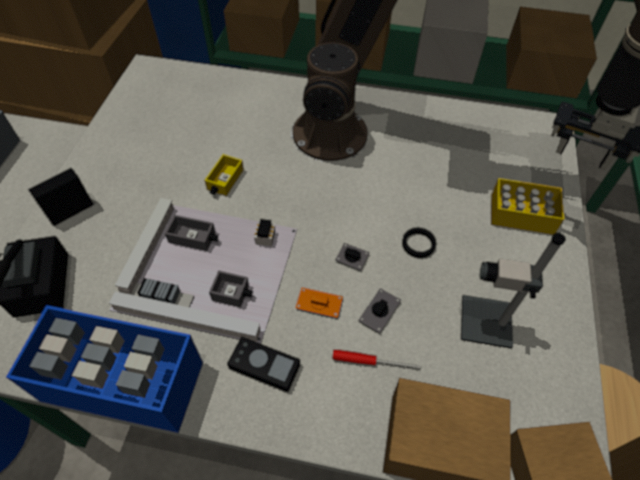

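View pics/side0.png

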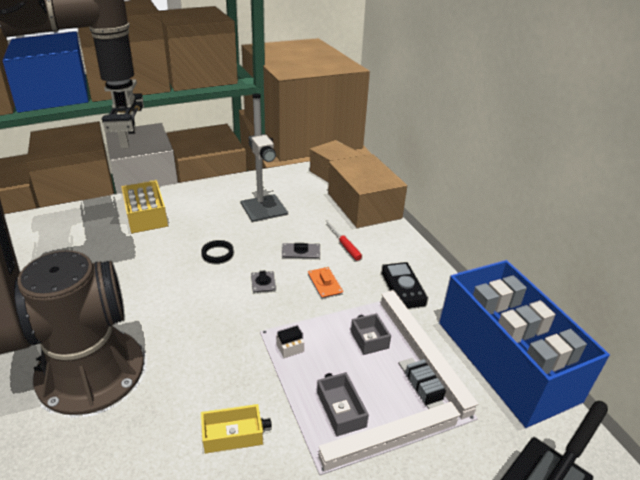

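View pics/wrist0.png

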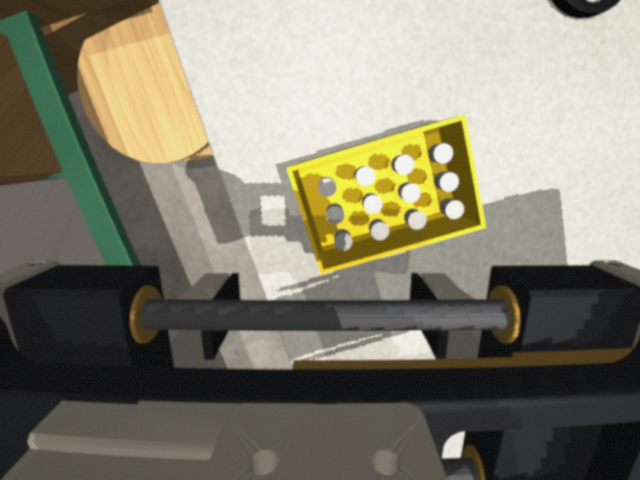

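Scene view: the grey boxes are at (190,233), longer, and (232,288), shorter; yellow look-alike at (225,174). The grey covers are at (380,310), longer, and (351,256), near-square; orange look-alike at (319,302). The camera head is at (510,272). I'll enlarge these to confirm.

```bash
python3 - <<'E'
from h import *
crop('scene0',335,235,435,335,'c1.png',6)
crop('scene0',155,200,265,310,'c2.png',6)
crop('scene0',455,225,575,355,'c3.png',5)
crop('side0',230,80,320,220,'c4.png',5)
crop('side0',300,300,400,440,'c5.png',5)
crop('side0',245,230,345,300,'c6.png',6)
a=[cv2.imread(f'pics/c{i}.png') for i in (1,2)]
cv2.imwrite('pics/m1.png',np.hstack([cv2.resize(x,(400,400)) for x in a]))
E
```

```text
(no output)
```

View pics/c1.png

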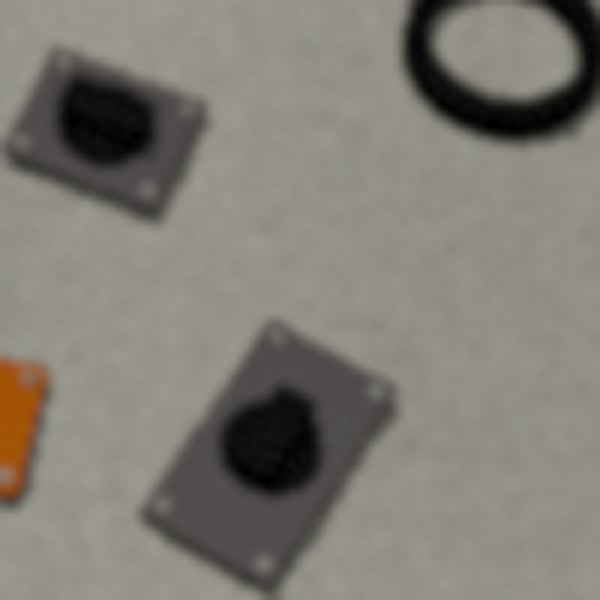

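View pics/c2.png

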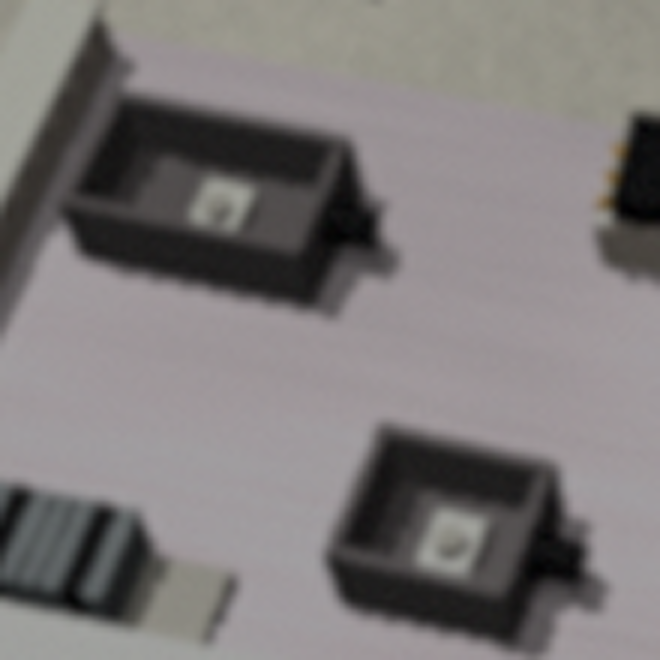

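View pics/c3.png

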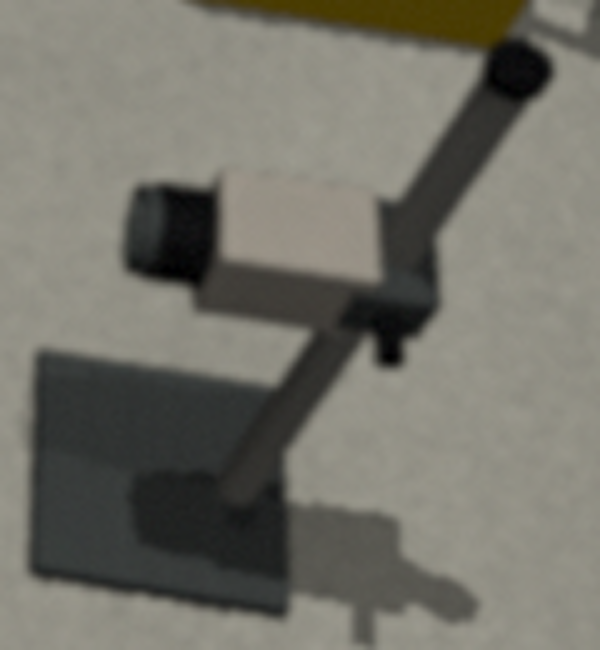

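View pics/c4.png

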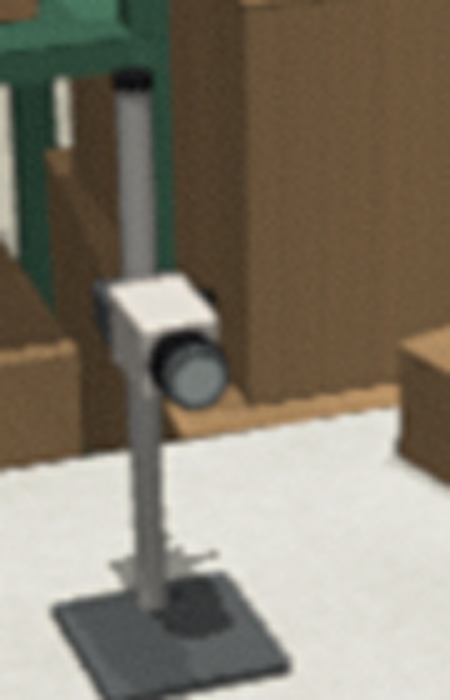

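View pics/c5.png

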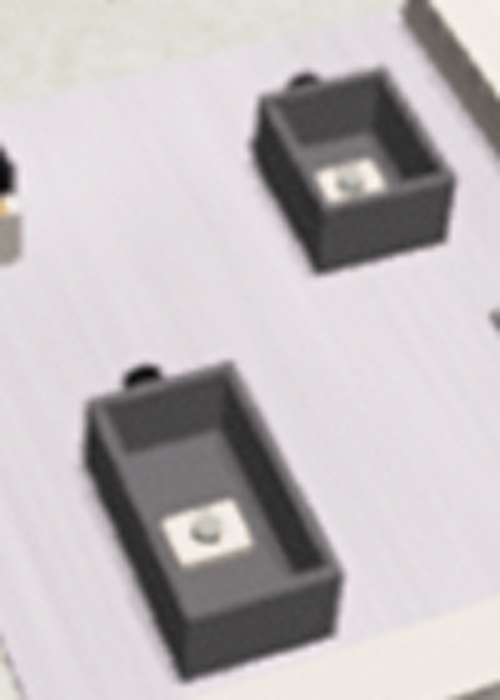

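View pics/c6.png

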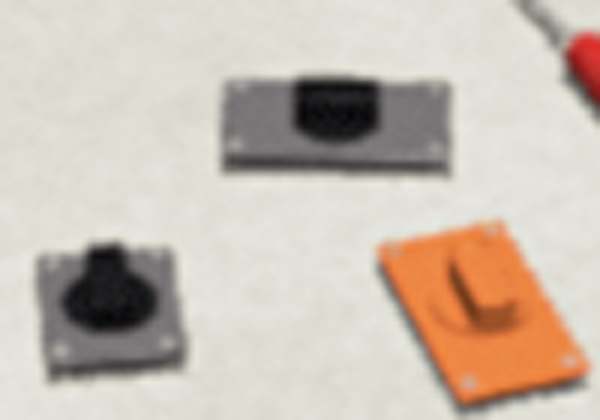

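```bash
python3 - <<'E'
from h import *
S,_=load('scene0');D,_=load('side0')
cov=[(380.8,288.3),(401.2,300),(380.6,331.5),(358.8,320)]
print('cover');[print(onz(S,p,.013)) for p in cov]
cs=[(222,82),(452,82),(450,165),(222,165)]
print('cover side');[print(onz(D,(245+x/6,230+y/6),.013)) for x,y in cs]
print('box');[print(onz(S,p,.046)) for p in [(175.8,215.8),(212.5,223.3),(204,243),(166.3,234.2)]]
print('box side');[print(onz(D,p,.046)) for p in [(346.4,372.4),(368.6,414.4),(336.6,424),(317.6,380.4)]]
# camera lens: scene ellipse centre, side ellipse centre
pa=(455+145/5,225+230/5);pb=(230+197/5,80+374/5)
c1,d1=ray(S,pa);c2,d2=ray(D,pb)
A=np.array([[d1@d1,-d1@d2],[d1@d2,-d2@d2]]);b=np.array([(c2-c1)@d1,(c2-c1)@d2])
t=np.linalg.solve(A,b);print('lens',c1+t[0]*d1,c2+t[1]*d2)
E
```

```text
cover
[0.52336531 0.23012095 0.013     ]
[0.54550171 0.28316617 0.013     ]
[0.63847569 0.24530997 0.013     ]
[0.61967904 0.19062957 0.013     ]
cover side
[0.5424973  0.27674149 0.013     ]
[0.64404039 0.23959499 0.013     ]
[0.61827598 0.18087258 0.013     ]
[0.52122634 0.21654407 0.013     ]
box
[ 0.43739744 -0.32784157  0.046     ]
[ 0.44086654 -0.22581584  0.046     ]
[ 0.50477897 -0.22709952  0.046     ]
[ 0.49869896 -0.3304035   0.046     ]
box side
[ 0.50196733 -0.23119501  0.046     ]
[ 0.49796896 -0.33914421  0.046     ]
[ 0.43274635 -0.33649117  0.046     ]
[ 0.43919595 -0.22915888  0.046     ]
lens [0.5583183  0.42781042 0.21714603] [0.55939005 0.42698289 0.21620944]
```

Confirmed by size: in the scene view the cover at (380,310) measures 104 x 58 mm, so it is the long cover and not the near-square grey one or the orange one. The box at (190,233) measures 102 x 62 mm, so it is the long box. The lens is near (0.559, 0.427, 0.217). I'll go above the cover, keeping clear of the camera head.

Emit:
{"name": "jog_arm", "arguments": {
  "commands": [
    [20,-32,0,0],
    [20,-32,0,0],
    [20,-32,0,0],
    [20,-32,0,0],
    [20,-32,0,-5],
    [20,-32,0,0],
    [18,-34,0,0],
    [18,-34,0,0],
    [18,-34,0,0],
    [25,-28,0,0]
  ]
}}

```text
clock: 0.98
tool_pos: [0.3916, 0.3224, 0.2268]
orientation: [-180.0, 0.0, -21.6]
force: [-0.3, 0.8, -0.7]
opening: 0.0873
```

Emit:
{"name": "jog_arm", "arguments": {
  "commands": [
    [35,-15,0,0],
    [35,-15,0,0],
    [35,-15,0,0],
    [35,-15,0,0],
    [35,-20,0,0],
    [12,-10,0,0],
    [0,0,0,0],
    [0,0,0,0],
    [0,0,0,0],
    [0,0,0,0]
  ]
}}

```text
clock: 1.82
tool_pos: [0.5782, 0.2353, 0.2267]
orientation: [-180.0, 0.0, -21.6]
force: [-0.2, 0.7, 0.3]
opening: 0.0877
```

```bash
python3 - <<'E'
from h import *
s,o=grab('wrist','w1');print(o['clock'],o['tool_pos'],o['orientation'],o['joint_pos'])
E
```

```text
1.8167 [0.57821632 0.23534797 0.22668111] [-1.79992181e+02  5.57577151e-03 -2.15538881e+01] [ 4.00346974e+01  1.58122728e+01 -6.08334896e+00 -9.29502875e-03
 -6.81001546e+01  2.84148807e+01]
```

View pics/w1.png

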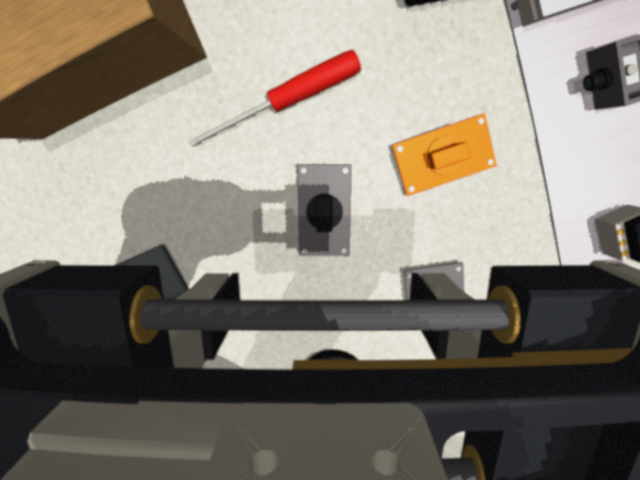

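The long cover is at (324,210) in the wrist picture, with its handle in the middle. Enlarging for corners.

```bash
python3 - <<'E'
from h import *
crop('w1',270,145,380,275,'c7.png',5)
E
```

```text
(no output)
```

View pics/c7.png

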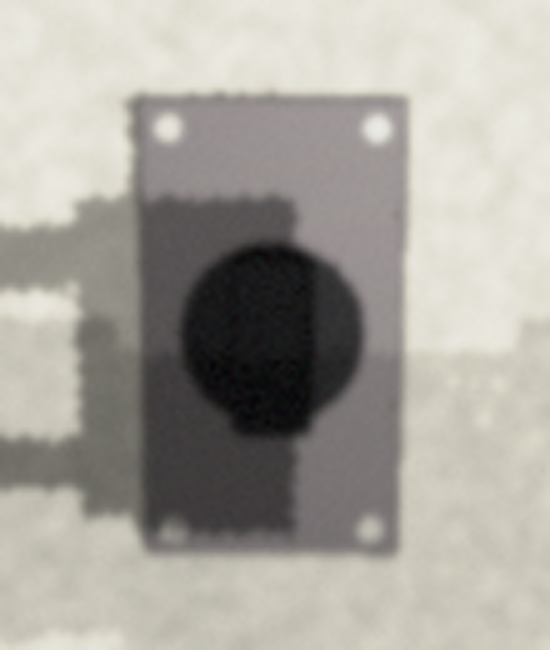

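```bash
cat >> h.py <<'E'
def rect(s,o,pix,z,L,W):
    P=np.array([onz(s,p,z,o)[:2] for p in pix]);c=P.mean(0)
    # order: consecutive corners, first edge is the one along W
    a=(P[0]+P[1]-P[2]-P[3])/2; b=(P[1]+P[2]-P[0]-P[3])/2
    print('centre',c.round(4),'len',np.linalg.norm(a).round(4),np.linalg.norm(b).round(4),'want',L,W,'yaw a',np.degrees(np.arctan2(a[1],a[0])).round(2),'yaw b',np.degrees(np.arctan2(b[1],b[0])).round(2))
E
python3 - <<'E'
from h import *
s,o=load('w1')
pix=[(270+x/5-.4,145+y/5-.4) for x,y in [(137,95),(407,97),(398,550),(144,550)]]
rect(s,o,pix,.013,.106,.06)
E
```

```text
centre [0.5817 0.2346] len 0.1044 0.0595 want 0.106 0.06 yaw a -21.63 yaw b -111.68
```

Emit:
{"name": "jog_arm", "arguments": {
  "commands": [
    [3.5,-0.7,-15,0],
    [0,0,-35,0],
    [0,0,-35,0],
    [0,0,-35,0],
    [0,0,-35,0],
    [0,0,-20,0],
    [0,0,-15,0],
    [0,0,-10,0],
    [0,0,-5,0],
    [0,0,-4,0]
  ]
}}

```text
clock: 2.7
tool_pos: [0.5823, 0.2348, 0.0177]
orientation: [-180.0, -0.0, -21.5]
force: [1.3, 0.8, -0.6]
opening: 0.0875
```

```bash
python3 - <<'E'
from h import *
s,o=grab('wrist','w2');print(o['clock'],o['tool_pos'],o['force'])
E
```

```text
2.7 [0.58233978 0.23477542 0.01768959] [ 1.28298302  0.75202246 -0.55117789]
```

View pics/w2.png

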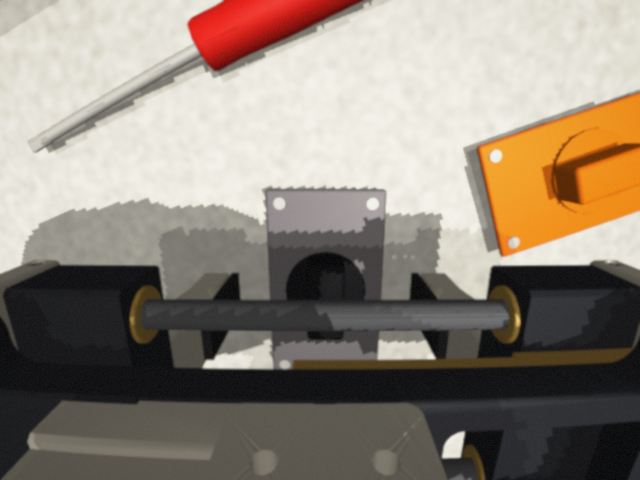

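The fingers straddle the plate and the handle is between them. The disc under the handle is thin. Closing.

Emit:
{"name": "jog_arm", "arguments": {
  "commands": [
    [0,0,0,0],
    [0,0,0,0],
    [0,0,0,0],
    [0,0,0,0],
    [0,0,0,0],
    [0,0,0,0],
    [0,0,0,0],
    [0,0,0,0],
    [0,0,0,0],
    [0,0,0,0]
  ],
  "fingers": 0
}}

```text
clock: 3.58
tool_pos: [0.5824, 0.2341, 0.0175]
orientation: [180.0, 0.0, -21.6]
force: [0.5, 0.6, 0.3]
opening: 0.0262
```

Emit:
{"name": "jog_arm", "arguments": {
  "commands": [
    [0,0,0,0],
    [0,0,0,0],
    [0,0,0,0],
    [0,0,0,0],
    [0,0,0,0],
    [0,0,5,0],
    [0,0,10,0],
    [0,0,20,0],
    [0,0,30,0],
    [0,0,30,0]
  ]
}}

```text
clock: 4.42
tool_pos: [0.5819, 0.2337, 0.1138]
orientation: [179.9, 0.0, -21.6]
force: [0.0, 0.1, -1.0]
opening: 0.0175
```

```bash
python3 - <<'E'
from h import *
s,o=grab('wrist','w3');print(o['clock'],o['tool_pos'],o['opening'],o['force'])
E
```

```text
4.4167 [0.58187164 0.23371318 0.11377829] 0.017525856470489015 [ 0.03195197  0.12833189 -0.96571875]
```

View pics/w3.png

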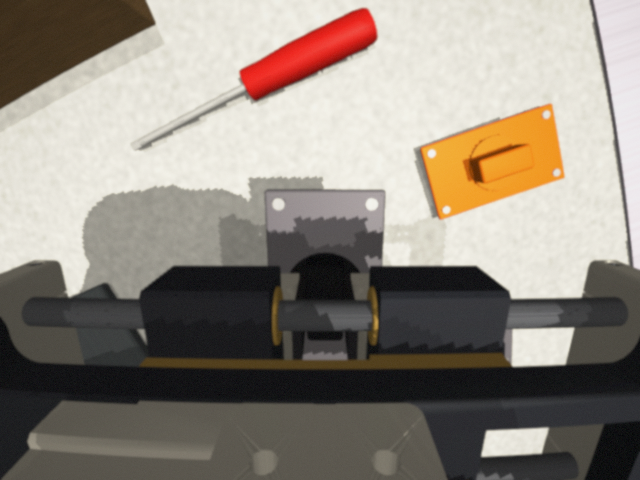

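Cover held: opening 17.5 mm, plate level and straight in the view. Carrying it toward the box, stopping short for a look.

Emit:
{"name": "jog_arm", "arguments": {
  "commands": [
    [0,0,30,0],
    [0,-10,30,-4],
    [-8,-30,25,-6],
    [-8,-30,20,-6],
    [-8,-30,8,-6],
    [-8,-30,0,-6],
    [-8,-30,0,-6],
    [-8,-30,0,-6],
    [-8,-30,0,-6],
    [-8,-30,0,-6]
  ]
}}

```text
clock: 5.3
tool_pos: [0.5177, -0.0172, 0.2266]
orientation: [-179.9, 0.0, -73.9]
force: [1.0, -0.7, -2.3]
opening: 0.0175
```

Emit:
{"name": "jog_arm", "arguments": {
  "commands": [
    [-8,-30,0,-6],
    [-10,-30,0,-6],
    [-10,-30,0,-6.5],
    [-10,-30,0,0],
    [-10,-19,0,0],
    [0,0,0,0],
    [0,0,0,0],
    [0,0,0,0],
    [0,0,0,0],
    [0,0,0,0]
  ]
}}

```text
clock: 6.13
tool_pos: [0.4708, -0.1542, 0.2257]
orientation: [-180.0, 0.0, -92.0]
force: [-0.7, -0.2, -0.6]
opening: 0.0177
```

```bash
python3 - <<'E'
from h import *
s,o=grab('wrist','w4');print(o['clock'],o['tool_pos'],o['orientation'],o['joint_pos'],o['opening'],o['force'])
E
```

```text
6.1333 [ 0.47077423 -0.15419161  0.22572234] [-1.79984609e+02  3.07802115e-03 -9.20397854e+01] [ 4.64278472e+00  3.45943851e+00 -2.14874389e+01 -1.39647635e-03
 -6.50374775e+01 -6.68198133e+00] 0.017729007671926762 [-0.72382228 -0.18183927 -0.60766703]
```

View pics/w4.png

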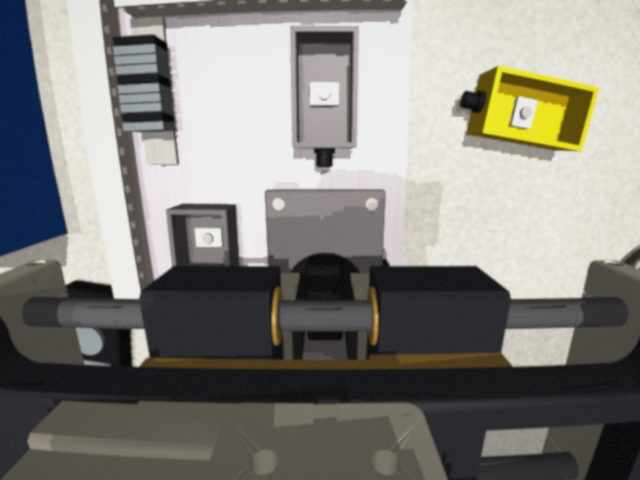

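The long box is at about (292..357, 28..148), gland at (324,158) toward the robot's left. The cover is held square, front edge at row 190.

```bash
python3 - <<'E'
from h import *
crop('w4',280,10,370,180,'c8.png',5)
crop('w4',255,180,395,290,'c9.png',5)
E
```

```text
(no output)
```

View pics/c8.png

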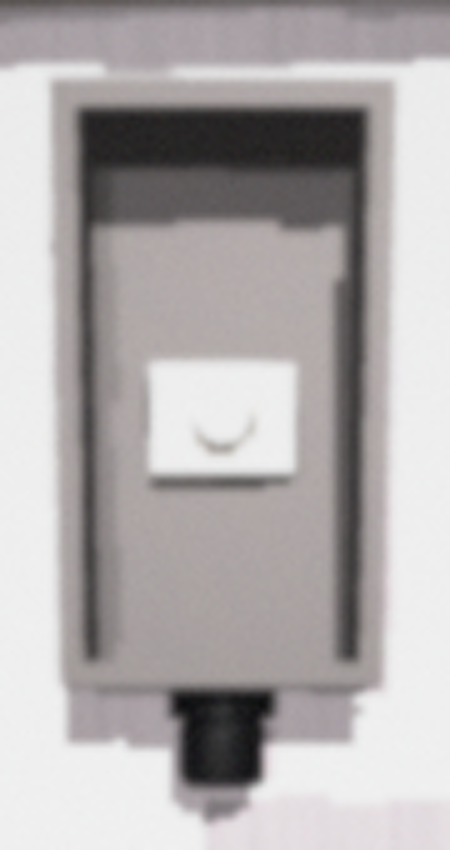

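View pics/c9.png

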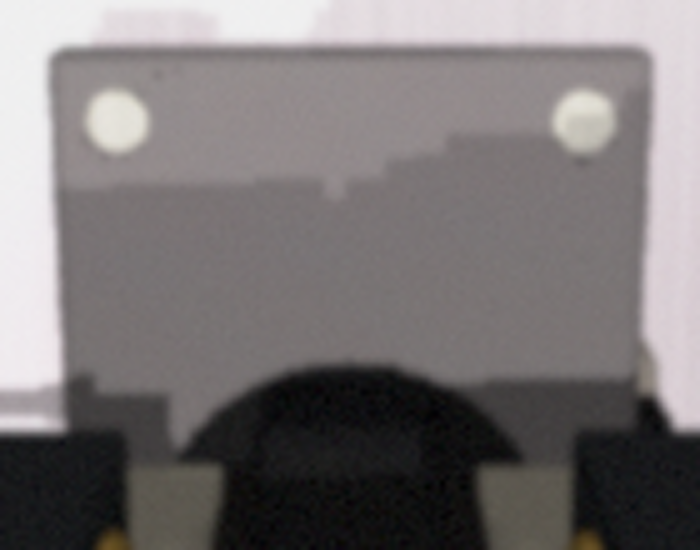

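```bash
python3 - <<'E'
from h import *
s,o=load('w4')
f=lambda L,x0,y0:[(x0+x/5-.4,y0+y/5-.4) for x,y in L]
rect(s,o,f([(52,82),(395,82),(382,688),(63,690)],280,10),.046,.110,.064)
rect(s,o,f([(80,108),(366,108),(356,660),(88,660)],280,10),.046,.100,.054)
P=[onz(s,p,.2212,o) for p in f([(50,47),(652,47)],255,180)]
Rt=R.from_euler('xyz',o['orientation'],degrees=True).as_matrix()
for p in P: print('cover corner world',p.round(4),'tool',(Rt.T@(p-o['tool_pos'])).round(4))
d=P[1]-P[0];print(np.linalg.norm(d), np.degrees(np.arctan2(d[1],d[0])))
# gland mouth at z .025
print(onz(s,(280+222/5-.4,10+780/5-.4),.025+.000,o))
# scene fits
E
```

```text
centre [ 0.4669 -0.2816] len 0.1094 0.063 want 0.11 0.064 yaw a -92.08 yaw b 178.21
centre [ 0.467  -0.2821] len 0.0994 0.0527 want 0.1 0.054 yaw a -92.09 yaw b 178.03
cover corner world [ 0.4985 -0.2068  0.2212] tool [ 0.0516 -0.0296  0.0045]
cover corner world [ 0.4397 -0.2048  0.2212] tool [0.0517 0.0292 0.0045]
0.05885309116411153 178.03363660485326
[ 0.46969706 -0.2083411   0.025     ]
```

Wrist fit for the box: centre (0.467, -0.282), yaw 88 degrees, sizes agree. Going to hover with the lip about 11 mm above the rim, then compare edges.

Emit:
{"name": "jog_arm", "arguments": {
  "commands": [
    [-1,-30,0,0],
    [-1,-35,0,0],
    [-1,-35,-10,0],
    [-0.8,-28.4,-20,0],
    [0,0,-30,0],
    [0,0,-35,0],
    [0,0,-30,0],
    [0,0,-15,0],
    [0,0,-10,0],
    [0,0,0,0]
  ]
}}

```text
clock: 7.02
tool_pos: [0.4657, -0.2826, 0.0734]
orientation: [179.8, 0.0, -92.1]
force: [0.2, -0.0, -0.9]
opening: 0.0181
```

```bash
python3 - <<'E'
from h import *
s,o=grab('wrist','w5');print(o['clock'],o['tool_pos'],o['orientation'],o['opening'],o['force'])
grab('scene','s5');grab('side','d5')
crop('w5',240,160,400,290,'c10.png',5)
crop('scene0',155,200,235,260,'c11a.png',5)
crop('s5',130,170,260,280,'c11.png',6)
crop('d5',290,330,400,450,'c12.png',6)
E
```

```text
7.0167 [ 0.46572526 -0.28259116  0.07341919] [ 1.79782182e+02  4.47742835e-02 -9.20729575e+01] 0.018055943408631522 [ 0.24822846 -0.04274388 -0.94260418]
```

View pics/c10.png

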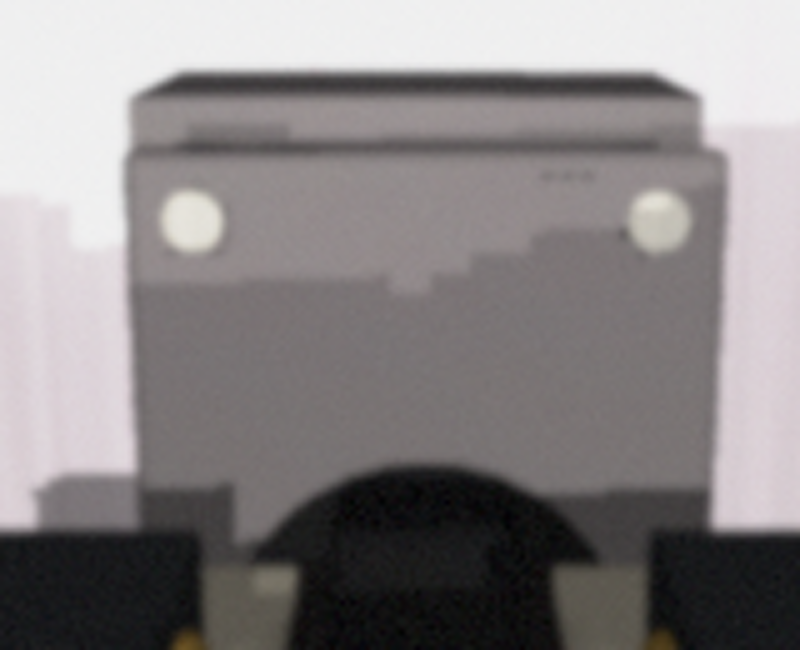

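View pics/c11.png

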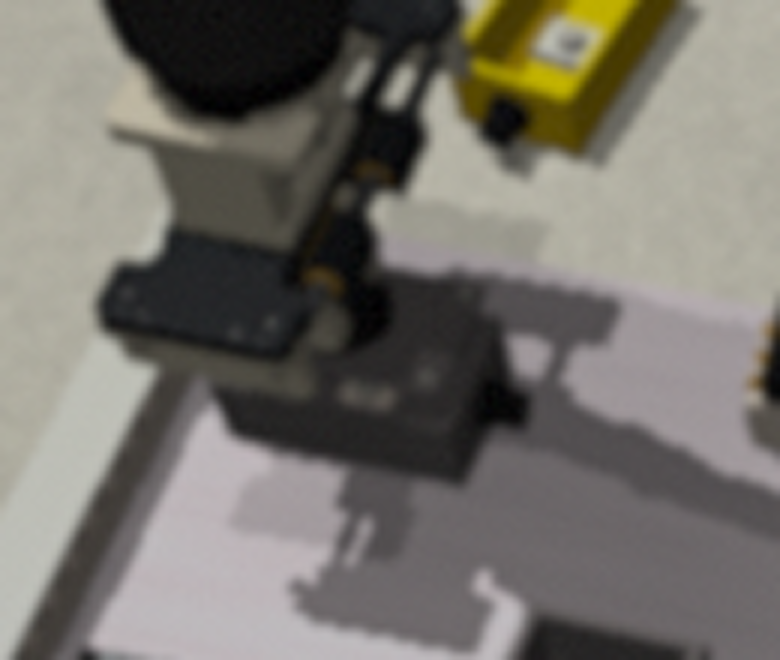

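View pics/c12.png

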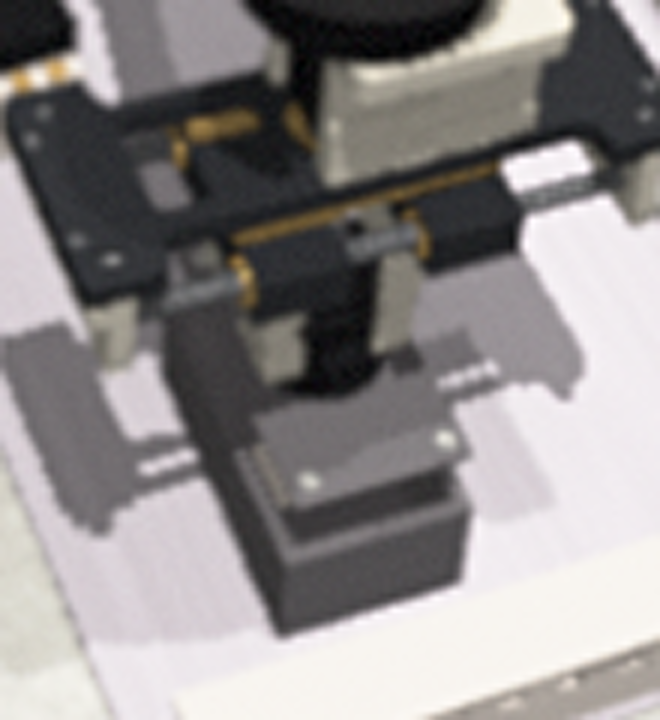

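The wrist view shows the box's far rim outer edge at crop row 97 and the cover's front edge at row 150. I'll compare positions along and across.

```bash
python3 - <<'E'
from h import *
s,o=load('w5')
f=lambda L,x0,y0:[(x0+x/5-.4,y0+y/5-.4) for x,y in L]
Rt=R.from_euler('xyz',o['orientation'],degrees=True).as_matrix()
T=lambda p:(Rt.T@(p-o['tool_pos'])*1000).round(2)
z=o['tool_pos'][2]
print('rim far outer',[T(onz(s,p,.046,o)) for p in f([(130,97),(703,97)],240,160)])
for dz in (.0045,.006): print('cover front',dz,[T(onz(s,p,z-dz,o)) for p in f([(127,150),(727,150)],240,160)])
print('screws',[T(onz(s,p,z-.0045,o)) for p in f([(192,222),(660,222)],240,160)])
# predict: rim at fitted pose
E
```

```text
rim far outer [array([ 54.57, -32.91,  27.25]), array([54.63, 30.51, 27.49])]
cover front 0.0045 [array([ 51.35, -29.4 ,   4.35]), array([51.4 , 29.26,  4.57])]
cover front 0.006 [array([ 51.18, -29.67,   5.85]), array([51.23, 29.53,  6.07])]
screws [array([ 44.25, -23.28,   4.38]), array([44.28, 22.94,  4.55])]
```

Emit:
{"name": "jog_arm", "arguments": {
  "commands": [
    [1.1,-0.9,0,0],
    [0,0,0,0],
    [0,0,-4,0],
    [0,0,-3,0],
    [0,0,-2,0],
    [0,0,-2,0],
    [0,0,-2,0],
    [0,0,-2,0],
    [0,0,-1,0],
    [0,0,0,0]
  ]
}}

```text
clock: 8.0
tool_pos: [0.4675, -0.2841, 0.0592]
orientation: [180.0, 0.0, -92.1]
force: [-0.1, -0.3, -0.5]
opening: 0.0172
```

Emit:
{"name": "jog_arm", "arguments": {
  "commands": [
    [0,0,-1,0],
    [0,0,-1,0],
    [0,0,-1,0],
    [0,0,-1,0],
    [0,0,-1,0],
    [0,0,-0.5,0],
    [0,0,-0.5,0],
    [0,0,0,0],
    [0,0,0,0],
    [0,0,0,0]
  ]
}}

```text
clock: 8.83
tool_pos: [0.4677, -0.2842, 0.0545]
orientation: [-180.0, -0.0, -92.1]
force: [-3.3, 1.4, 8.7]
opening: 0.0177
```

```bash
python3 - <<'E'
from h import *
s,o=grab('wrist','w6');print(o['clock'],o['tool_pos'],o['orientation'],o['opening'],o['force'])
crop('w6',240,160,400,290,'c13.png',5)
grab('side','d6')
crop('d6',290,330,400,450,'c14.png',6)
E
```

```text
8.8333 [ 0.46769395 -0.28418439  0.05447973] [-1.79984202e+02 -1.54903651e-02 -9.20828674e+01] 0.017746585140713325 [-3.33017034  1.38209     8.65977718]
```

View pics/c13.png

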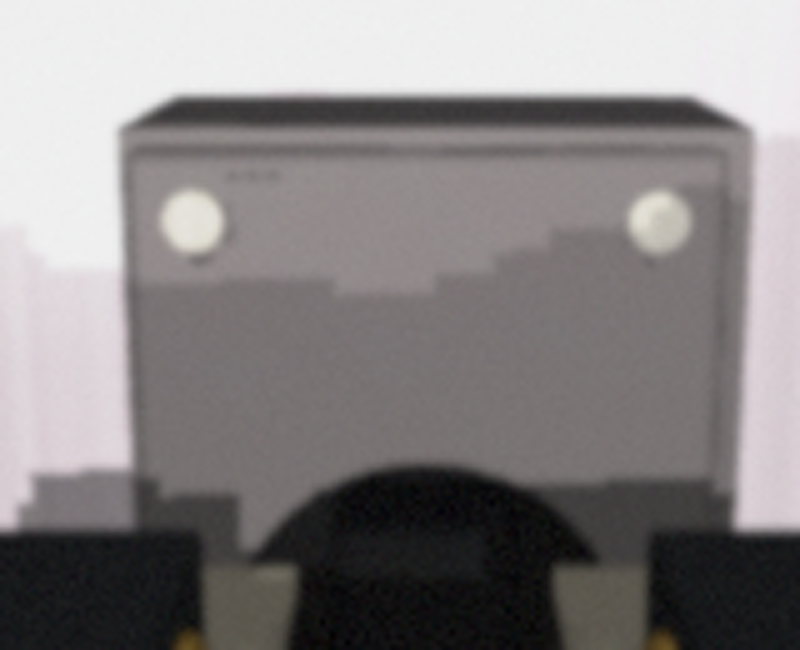

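View pics/c14.png

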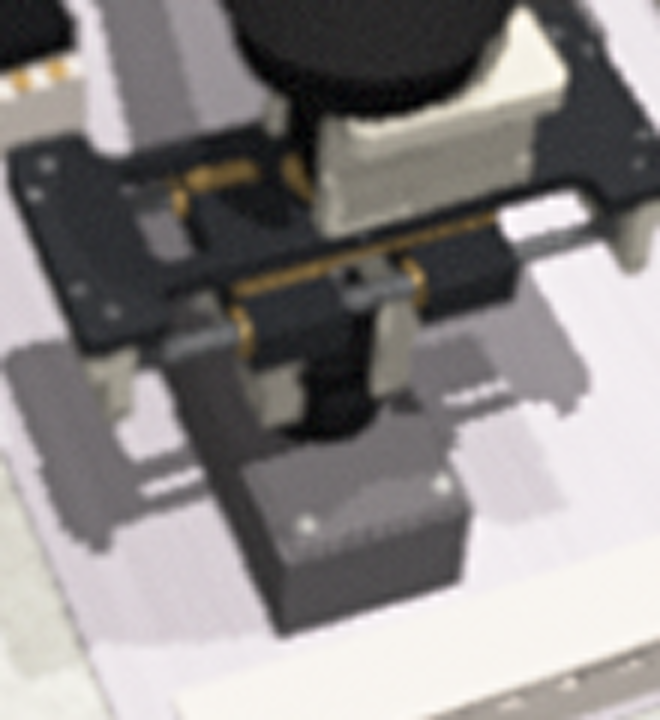

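Seated: the plate is flush on the rim all round, TCP z is at the predicted 0.0545 and the push is 8.7 N. One slightly firmer press, then release.

Emit:
{"name": "jog_arm", "arguments": {
  "commands": [
    [0,0,-1,0],
    [0,0,-0.7,0],
    [0,0,0,0],
    [0,0,0,0],
    [0,0,0,0],
    [0,0,0,0],
    [0,0,1,0],
    [0,0,1,0],
    [0,0,0,0],
    [0,0,0,0]
  ]
}}

```text
clock: 9.77
tool_pos: [0.4679, -0.2842, 0.0545]
orientation: [-180.0, -0.0, -92.1]
force: [-1.7, 2.4, 8.0]
opening: 0.0175
```

Emit:
{"name": "jog_arm", "arguments": {
  "commands": [
    [0,0,0,0],
    [0,0,0,0],
    [0,0,0,0],
    [0,0,0,0],
    [0,0,0,0],
    [0,0,0,0],
    [0,0,0,0],
    [0,0,0,0],
    [0,0,0,0],
    [0,0,0,0]
  ],
  "fingers": 87.6
}}

```text
clock: 10.6
tool_pos: [0.4677, -0.2842, 0.0538]
orientation: [180.0, 0.0, -92.1]
force: [1.1, 0.8, -0.4]
opening: 0.079
```

```bash
python3 - <<'E'
from h import *
s,o=load('w6')
f=lambda L,x0,y0:[(x0+x/5-.4,y0+y/5-.4) for x,y in L]
Rt=R.from_euler('xyz',o['orientation'],degrees=True).as_matrix()
T=lambda p:(Rt.T@(p-o['tool_pos'])*1000).round(2)
print([T(onz(s,p,.046,o)) for p in f([(121,131),(752,131)],240,160)])
s,o=grab('wrist','w7');print(o['clock'],o['tool_pos'],o['orientation'],o['opening'],o['force'])
grab('side','d7');grab('scene','s7')
crop('d7',290,330,400,450,'c15.png',6)
crop('w7',240,160,400,290,'c16.png',5)
E
```

```text
[array([ 52.77, -30.67,   8.5 ]), array([52.86, 32.4 ,  8.49])]
10.6 [ 0.46766851 -0.28417009  0.05383493] [ 1.79997549e+02  6.35170414e-04 -9.21060316e+01] 0.0789749277211926 [ 1.07799312  0.76675723 -0.43088842]
```

View pics/c15.png

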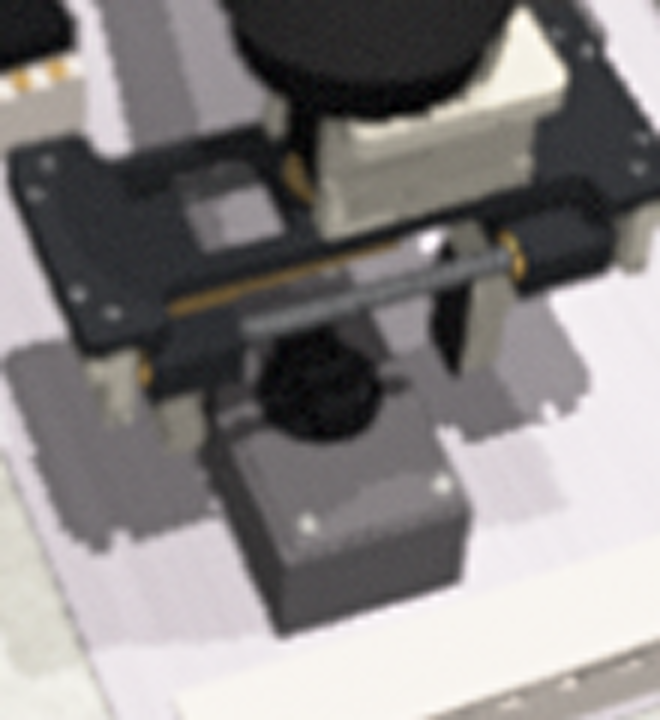

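View pics/c16.png

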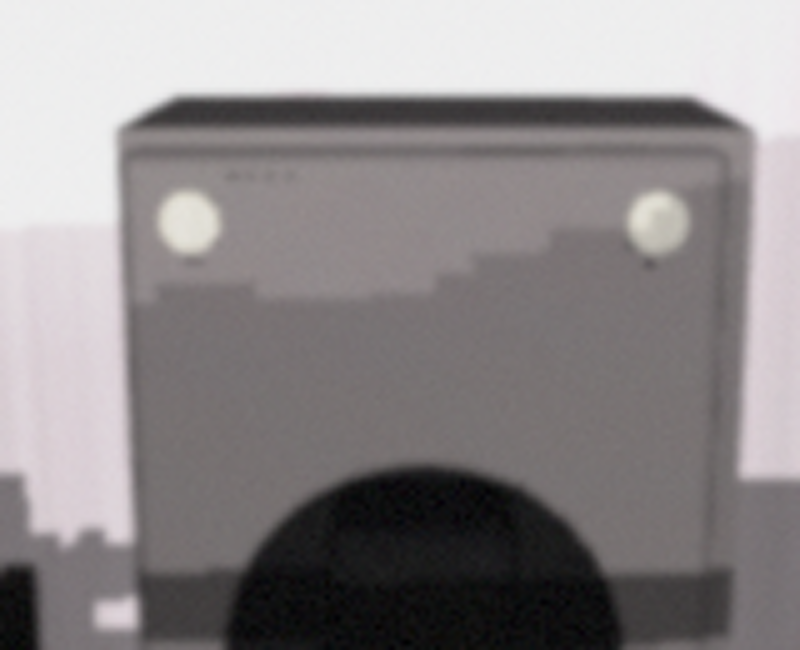

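Cover released and still home. Now I'll centre on the box, let the fingers finish opening, descend around the walls to TCP z 0.010 and close.

Emit:
{"name": "jog_arm", "arguments": {
  "commands": [
    [-0.9,2,0,0],
    [0,0,0,0],
    [0,0,0,0],
    [0,0,-6,0],
    [0,0,-10,0],
    [0,0,-10,0],
    [0,0,-8,0],
    [0,0,-6,0],
    [0,0,-3.8,0],
    [0,0,0,0]
  ]
}}

```text
clock: 11.58
tool_pos: [0.4661, -0.282, 0.0088]
orientation: [179.9, 0.0, -92.1]
force: [0.1, 0.1, 0.7]
opening: 0.0879
```

Emit:
{"name": "jog_arm", "arguments": {
  "commands": [
    [0,0,0,0],
    [0,0,0,0],
    [0,0,0,0],
    [0,0,0,0],
    [0,0,0,0],
    [0,0,0,0],
    [0,0,0,0],
    [0,0,0,0],
    [0,0,0,0],
    [0,0,0,0]
  ],
  "fingers": 0
}}

```text
clock: 12.42
tool_pos: [0.467, -0.2822, 0.0105]
orientation: [-180.0, -0.0, -92.1]
force: [-1.0, 0.9, 6.1]
opening: 0.0641
```

```bash
python3 - <<'E'
from h import *
s,o=grab('wrist','w8');print(o['clock'],o['tool_pos'],o['orientation'],o['opening'],o['force'],o['moment'])
E
```

```text
12.4167 [ 0.46699611 -0.28222614  0.01047439] [-1.79971556e+02 -1.01161780e-02 -9.20962119e+01] 0.06409609845878589 [-1.03732392  0.94132125  6.08659602] [ 0.460739    0.35406965 -0.03012305]
```

View pics/w8.png

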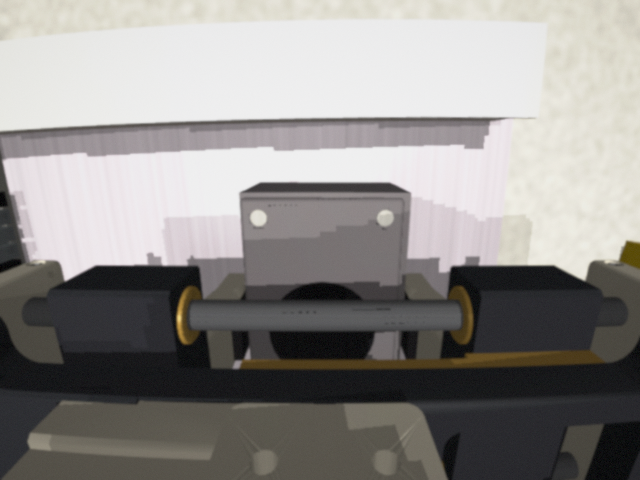

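Walls gripped at 64.1 mm. Lifting.

Emit:
{"name": "jog_arm", "arguments": {
  "commands": [
    [0,0,2,0],
    [0,0,4,0],
    [0,0,8,0],
    [0,0,15,0],
    [0,0,25,0],
    [0,0,30,0],
    [0,0,30,0],
    [0,0,30,0],
    [0,0,30,0],
    [0,0,20,0]
  ]
}}

```text
clock: 13.3
tool_pos: [0.4672, -0.2824, 0.2077]
orientation: [-179.8, -0.0, -92.1]
force: [0.5, -0.7, -4.3]
opening: 0.0637
```

```bash
python3 - <<'E'
from h import *
s,o=grab('wrist','w9');print(o['clock'],o['tool_pos'],o['orientation'],o['opening'],o['force'],o['moment'])
grab('side','d9');grab('scene','s9')
crop('d9',150,200,400,400,'c17.png',3)
crop('s9',440,200,600,380,'c18.png',4)
crop('s9',465,240,555,300,'c20.png',8)
crop('d9',240,120,310,180,'c19.png',10)
E
```

```text
13.3 [ 0.46715071 -0.28241073  0.20769307] [-1.79827425e+02 -4.93089641e-02 -9.20919586e+01] 0.06371182753550357 [ 0.46330914 -0.6611371  -4.34805969] [ 0.01365655 -0.21808218 -0.03638352]
```

View pics/c17.png

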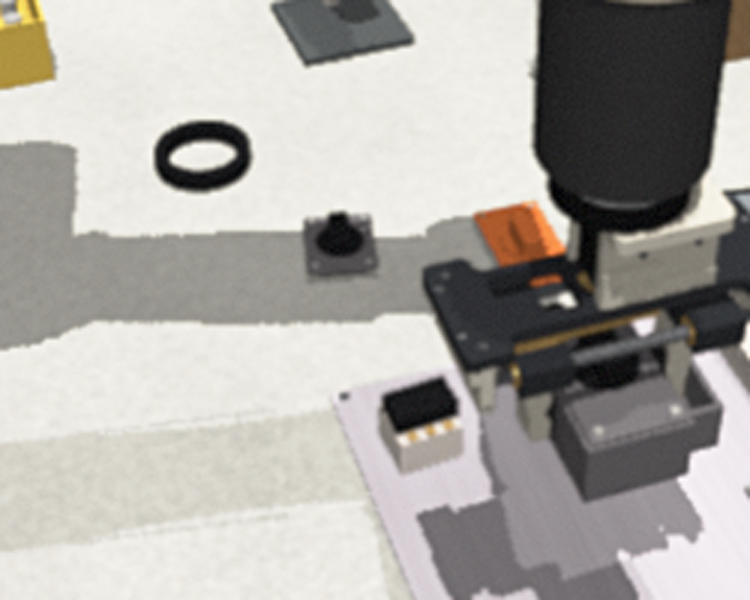

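View pics/c20.png

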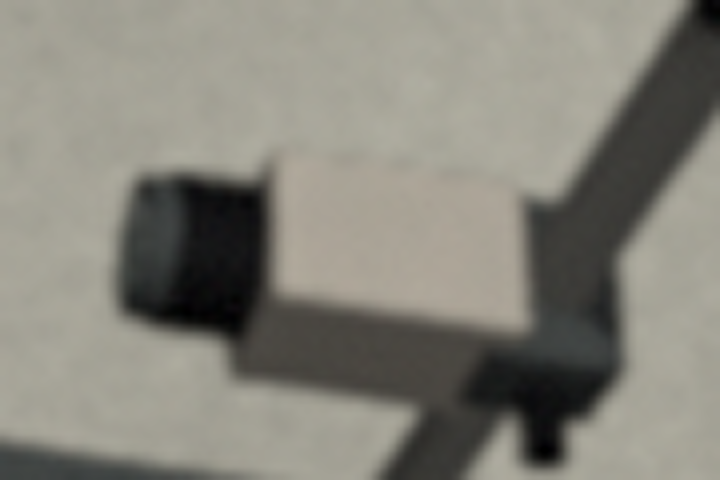

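View pics/c19.png

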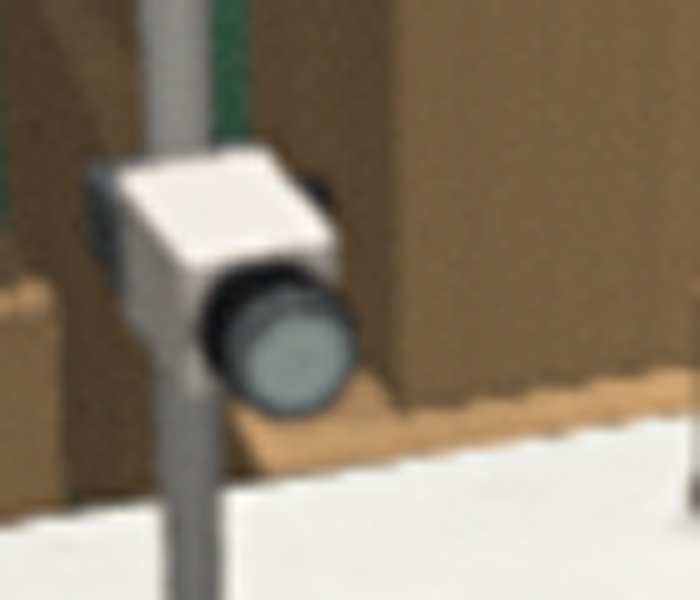

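View pics/w9.png

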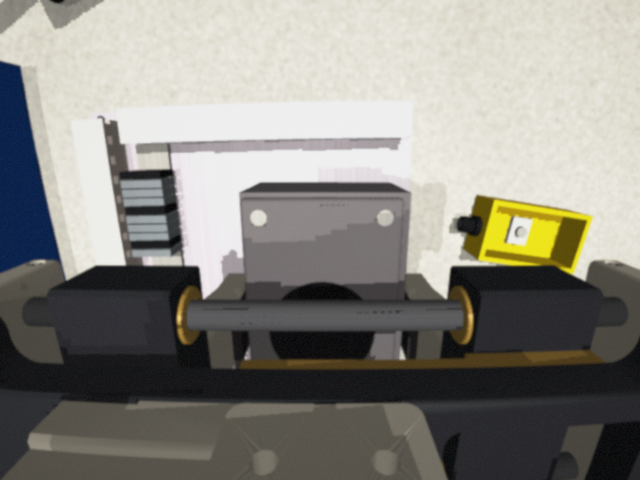

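The box is held level with its cover on. Now fitting the camera head (housing corners and lens) from both fixed views.

```bash
cat > cam.py <<'E'
from h import *
from scipy.optimize import least_squares
S,_=load('s9');D,_=load('d9')
f=lambda L,x0,y0,k:np.array([(x0+x/k-.5+.5/k,y0+y/k-.5+.5/k) for x,y in L])
sp=f([(152,249),(275,158),(525,190),(532,330),(272,297),(235,375)],465,240,8)
dp=f([(298,353),(338,240),(268,148),(115,188),(195,272)],240,120,10)
def model(p):
    x,y,z,psi,a,b=p;u=np.array([np.cos(psi),np.sin(psi),0]);v=np.array([-u[1],u[0],0]);w=np.array([0,0,1.]);c=np.array([x,y,z]);h=.023
    # psi dir +x out of lens (~ -y); v = left of it -> +x world
    ms=[c, c-a*u-h*v+h*w, c-b*u-h*v+h*w, c-b*u+h*v+h*w, c-a*u+h*v+h*w, c-a*u+h*v-h*w]
    # side view: right is +x world... front-right = +v? 
    md=[c, c-a*u+h*v+h*w, c-b*u+h*v+h*w, c-b*u-h*v+h*w, c-a*u-h*v+h*w]
    return ms,md
def res(p):
    ms,md=model(p);return np.concatenate([(proj(S,ms)-sp).ravel(),(proj(D,md)-dp).ravel()])
r=least_squares(res,[.559,.427,.217,-1.5,.04,.12],loss='soft_l1',f_scale=.5)
p=r.x;print('lens',p[:3].round(4),'yaw',np.degrees(p[3]).round(2),'a,b',p[4:].round(4));print(res(p).reshape(-1,2).round(2))
print('box yaw needed',np.degrees(p[3])+180,'target mouth',p[:3]+.08*np.array([np.cos(p[3]),np.sin(p[3]),0]))
u=np.array([np.cos(p[3]),np.sin(p[3]),0]);print('box centre',(p[:3]+.155*u-[0,0,.021]).round(4))
E
python3 cam.py
```

```text
lens [0.5574 0.4275 0.2146] yaw -89.02 a,b [0.0246 0.0877]
[[-0.05  0.55]
 [-0.23 -1.38]
 [-0.14 -0.45]
 [ 0.02  1.2 ]
 [ 0.4   0.17]
 [-1.5   1.8 ]
 [-0.66  0.49]
 [-0.03 -0.39]
 [-0.22  0.22]
 [ 0.13 -1.48]
 [-1.11 -1.13]]
box yaw needed 90.98293547043377 target mouth [0.55877755 0.34748304 0.21462253]
box centre [0.5601 0.2725 0.1936]
```

Fit residuals reach 1.8 px. For a better fix I'll pass over with the tool yaw near 0 and look down on the camera head with the wrist camera, staying high.

Emit:
{"name": "jog_arm", "arguments": {
  "commands": [
    [0,10,10,2],
    [-2,25,20,4],
    [-2,36,15,5],
    [-3,37,15,5],
    [-3,37,12,5],
    [-3,37,10,5],
    [-3,37,10,5],
    [-3,37,10,5],
    [-3,37,10,5],
    [-3,37,10,5]
  ]
}}

```text
clock: 14.28
tool_pos: [0.4401, 0.0495, 0.3256]
orientation: [179.9, 0.1, -45.8]
force: [0.8, -0.0, -3.9]
opening: 0.0641
```

Emit:
{"name": "jog_arm", "arguments": {
  "commands": [
    [-3,37,10,6],
    [-3,37,10,6],
    [-3,37,10,6],
    [-3,37,10,6],
    [-3,37,8,6],
    [-3,37,0,6],
    [-3,37,0,5],
    [-3,37,0,4],
    [0,20,0,1],
    [0,10,0,0]
  ]
}}

```text
clock: 15.12
tool_pos: [0.4163, 0.3765, 0.3715]
orientation: [179.8, 0.2, 0.2]
force: [0.1, -0.4, -4.0]
opening: 0.0638
```

Emit:
{"name": "jog_arm", "arguments": {
  "commands": [
    [0,10,0,0],
    [0,0,0,0],
    [0,0,0,0],
    [0,0,0,0],
    [0,0,0,0],
    [0,0,0,0],
    [0,0,0,0],
    [0,0,0,0],
    [0,0,0,0],
    [0,0,0,0]
  ]
}}

```text
clock: 15.95
tool_pos: [0.4178, 0.3837, 0.3741]
orientation: [-180.0, -0.0, -0.1]
force: [-0.6, -0.8, -4.7]
opening: 0.0639
```

```bash
python3 - <<'E'
from h import *
s,o=grab('wrist','w10');print(o['clock'],o['tool_pos'],o['orientation'],o['opening'],o['force'],o['joint_pos'])
E
```

```text
15.95 [0.41783559 0.38367293 0.37410422] [-1.79998145e+02 -1.89564235e-03 -1.13908802e-01] 0.06387488923392337 [-0.57806989 -0.76058163 -4.73134428] [ 6.23218675e+01  6.90454907e+00  1.47152736e+00  8.25706834e-04
 -8.45644565e+01  2.75641456e+01]
```

View pics/w10.png

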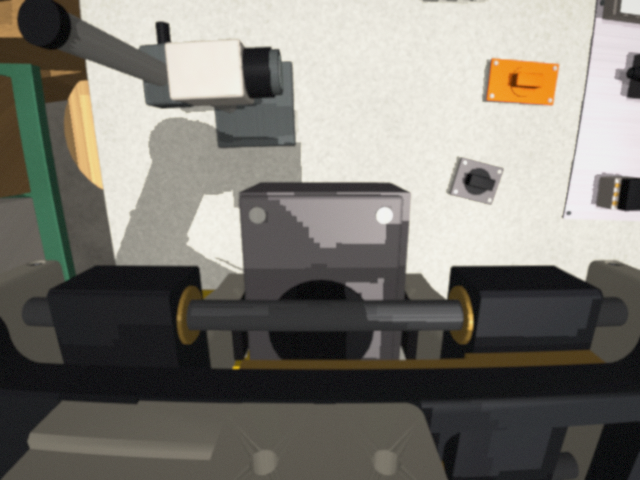

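The head is seen from above: housing at (205,72), barrel front at about (282,72).

```bash
python3 - <<'E'
from h import *
crop('w10',130,20,300,130,'c21.png',4)
crop('w10',155,30,295,115,'c21.png',5)
E
```

```text
(no output)
```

View pics/c21.png

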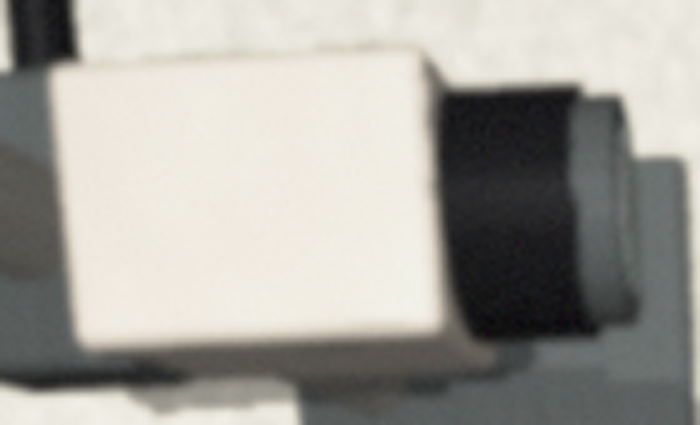

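```bash
cat > cam2.py <<'E'
from cam import *
W,ow=load('w10')
wp=f([(629,210),(420,52),(50,68),(78,348),(440,332)],155,30,5)
def res2(p,wS=1.):
    ms,md=model(p)
    # wrist: image up=+x world(v side +), image left=+y
    c=ms[0];mw=[c,md[1],md[2],md[3],md[4]]
    return np.concatenate([wS*(proj(S,ms)-sp).ravel(),wS*(proj(D,md)-dp).ravel(),(proj(W,mw,ow)-wp).ravel()])
for wS in (1,.3,.05):
    r=least_squares(res2,p,args=(wS,),loss='soft_l1',f_scale=.7);q=r.x
    print(wS,'lens',q[:3].round(4),'yaw',np.degrees(q[3]).round(2),'a,b',q[4:].round(4));
    print(res2(q)[-10:].reshape(-1,2).round(2).tolist())
print(res2(q).reshape(-1,2).round(2).tolist())
E
python3 cam2.py
python3 - <<'E'
from cam2 import *
for z in (.236,.238,.24):
    rect(W,ow,[wp[1],wp[4],wp[3],wp[2]],z,0,.046)
E
```

```text
lens [0.5574 0.4275 0.2146] yaw -89.02 a,b [0.0246 0.0877]
[[-0.05  0.55]
 [-0.23 -1.38]
 [-0.14 -0.45]
 [ 0.02  1.2 ]
 [ 0.4   0.17]
 [-1.5   1.8 ]
 [-0.66  0.49]
 [-0.03 -0.39]
 [-0.22  0.22]
 [ 0.13 -1.48]
 [-1.11 -1.13]]
box yaw needed 90.98293547043377 target mouth [0.55877755 0.34748304 0.21462253]
box centre [0.5601 0.2725 0.1936]
1 lens [0.5563 0.4229 0.2126] yaw -88.54 a,b [0.0298 0.0921]
[[-0.35, 0.31], [-0.07, -2.8], [-0.48, -1.58], [0.13, 0.53], [0.02, 0.26]]
0.3 lens [0.5566 0.4229 0.2103] yaw -88.43 a,b [0.0303 0.093 ]
[[-0.07, 0.53], [-0.1, -2.19], [-0.35, -0.83], [0.32, 0.82], [0.07, 0.41]]
0.05 lens [0.5585 0.4241 0.2005] yaw -88.63 a,b [0.0315 0.0962]
[[0.01, 0.82], [0.06, -0.86], [-0.13, 0.2], [0.15, 0.02], [-0.09, -0.13]]
[[-3.52, 4.23], [-0.57, 2.9], [-0.03, 3.75], [0.28, 5.33], [0.19, 4.39], [-1.63, 5.75], [0.18, 5.44], [-0.11, 3.56], [-0.57, 3.91], [-0.08, 2.27], [-1.05, 2.88], [0.01, 0.82], [0.06, -0.86], [-0.13, 0.2], [0.15, 0.02], [-0.09, -0.13]]
lens [0.5574 0.4275 0.2146] yaw -89.02 a,b [0.0246 0.0877]
[[-0.05  0.55]
 [-0.23 -1.38]
 [-0.14 -0.45]
 [ 0.02  
[... 413 characters left out ...]
0303 0.093 ]
[[-0.07, 0.53], [-0.1, -2.19], [-0.35, -0.83], [0.32, 0.82], [0.07, 0.41]]
0.05 lens [0.5585 0.4241 0.2005] yaw -88.63 a,b [0.0315 0.0962]
[[0.01, 0.82], [0.06, -0.86], [-0.13, 0.2], [0.15, 0.02], [-0.09, -0.13]]
[[-3.52, 4.23], [-0.57, 2.9], [-0.03, 3.75], [0.28, 5.33], [0.19, 4.39], [-1.63, 5.75], [0.18, 5.44], [-0.11, 3.56], [-0.57, 3.91], [-0.08, 2.27], [-1.05, 2.88], [0.01, 0.82], [0.06, -0.86], [-0.13, 0.2], [0.15, 0.02], [-0.09, -0.13]]
centre [0.554  0.4837] len 0.0621 0.0439 want 0 0.046 yaw a -89.06 yaw b -178.7
centre [0.5536 0.483 ] len 0.0616 0.0436 want 0 0.046 yaw a -89.06 yaw b -178.7
centre [0.5531 0.4823] len 0.0612 0.0433 want 0 0.046 yaw a -89.06 yaw b -178.7
```

```bash
cat > cam3.py <<'E'
from cam2 import *
def model3(p):
    x,y,z,psi,a,b,hv,hw=p;u=np.array([np.cos(psi),np.sin(psi),0]);v=np.array([-u[1],u[0],0]);w=np.array([0,0,1.]);c=np.array([x,y,z])
    q=lambda l,i,j:c-l*u+i*hv*v+j*hw*w
    return [c,q(a,-1,1),q(b,-1,1),q(b,1,1),q(a,1,1)],[c,q(a,1,1),q(b,1,1),q(b,-1,1),q(a,-1,1)]
def r3(p,k=(1,1,1)):
    ms,md=model3(p)
    return np.concatenate([k[0]*(proj(S,ms)-sp[:5]).ravel(),k[1]*(proj(D,md)-dp).ravel(),k[2]*(proj(W,md,ow)-wp).ravel(),[(p[6]-.023)*500,(p[7]-.023)*500]])
print('----')
for k in [(1,1,1),(1,1,0),(0,1,1),(1,0,1),(.3,.3,1)]:
    r=least_squares(r3,[.557,.426,.213,-1.55,.03,.09,.0225,.0225],args=(k,),loss='soft_l1',f_scale=.7);q=r.x
    print(k,'lens',q[:3].round(4),'yaw',np.degrees(q[3]).round(2),'rest',q[4:].round(4),'rms',np.sqrt((r3(q,k)**2).mean()).round(2))
    if k==(1,1,1): print(r3(q)[:-2].reshape(-1,2).round(1).tolist())
E
python3 cam3.py | sed -n '/----/,$p'
```

```text
----
(1, 1, 1) lens [0.5561 0.4228 0.2136] yaw -88.56 rest [0.0301 0.0926 0.0221 0.0211] rms 0.79
[[-2.4, -0.1], [-0.3, -0.8], [-0.6, -0.2], [-0.3, 0.7], [0.5, -0.1], [-0.6, 1.6], [-1.0, 0.5], [-1.2, 1.2], [-0.2, -0.5], [-1.4, -0.3], [-0.4, 0.3], [0.1, -1.0], [-0.3, 0.1], [0.0, -0.2], [-0.0, -0.5]]
(1, 1, 0) lens [0.5583 0.4273 0.2152] yaw -88.29 rest [0.0243 0.088  0.022  0.0219] rms 0.46
(0, 1, 1) lens [0.556  0.4224 0.2142] yaw -88.55 rest [0.0303 0.0925 0.0221 0.0213] rms 0.6
(1, 0, 1) lens [0.5559 0.4229 0.2125] yaw -88.66 rest [0.0301 0.0927 0.0221 0.022 ] rms 0.57
(0.3, 0.3, 1) lens [0.5559 0.4227 0.2127] yaw -88.62 rest [0.0303 0.0926 0.0221 0.0221] rms 0.34
```

Joint fit (rms under 1 px): lens (0.5565, 0.4245, 0.2138), head yaw -88.6 degrees. The views disagree by about 2 mm in x and z, and about 4 mm along the axis. So the target TCP is (0.560, 0.269, 0.199) at yaw -88.6. I'll back off and turn while high, then come down in front.

Emit:
{"name": "jog_arm", "arguments": {
  "commands": [
    [0,-15,0,-3],
    [5,-20,0,-6],
    [9,-20,0,-7],
    [9,-20,0,-7],
    [9,-20,0,-7],
    [9,-20,0,-7],
    [9,-20,0,-7],
    [10,-20,0,-7],
    [10,-15,0,-7],
    [10,-10,0,-7]
  ]
}}

```text
clock: 16.83
tool_pos: [0.4981, 0.2023, 0.3745]
orientation: [-180.0, -0.0, -65.5]
force: [-0.6, 0.5, -4.1]
opening: 0.0641
```

Emit:
{"name": "jog_arm", "arguments": {
  "commands": [
    [12,0,-15,-7],
    [12,0,-20,-6.5],
    [12,0,-20,-5],
    [12,0,-20,-3],
    [10,0,-20,-2],
    [4.5,0,-20,0],
    [0,0,-20,0],
    [0,0,-15,0],
    [0,0,-10,0],
    [0,0,-5,0]
  ]
}}

```text
clock: 17.67
tool_pos: [0.5598, 0.2035, 0.2074]
orientation: [179.9, -0.1, -88.6]
force: [0.3, -0.2, -3.7]
opening: 0.064
```

```bash
python3 - <<'E'
from h import *
o=get_obs();print(o['clock'],o['tool_pos'],o['orientation'],o['opening'],o['force'],o['joint_pos'])
E
```

```text
17.6667 [0.55975783 0.20352553 0.20741929] [ 1.79886135e+02 -6.98631295e-02 -8.86079821e+01] 0.06403122604779 [ 0.32227688 -0.21285859 -3.68034643] [ 3.87572381e+01  1.39667625e+01 -1.11947658e+01 -1.49850199e-02
 -6.49713698e+01 -3.73589341e+01]
```

Emit:
{"name": "jog_arm", "arguments": {
  "commands": [
    [0.5,8,-2,0],
    [0,12,-4,0],
    [0,12,-3,0],
    [0,12,-0.8,0],
    [0,10,0,0],
    [0,7,0,0],
    [0,4.7,0,0],
    [0,0,0,0],
    [0,0,0,0],
    [0,0,0,0]
  ]
}}

```text
clock: 18.5
tool_pos: [0.5607, 0.2693, 0.1993]
orientation: [180.0, -0.0, -88.6]
force: [0.4, 0.1, -3.3]
opening: 0.064
```

```bash
python3 - <<'E'
from h import *
s,o=grab('scene','s11');grab('side','d11');grab('wrist','w11')
o=get_obs();print(o['clock'],o['tool_pos'],o['orientation'],o['opening'],o['force'])
crop('s11',400,220,560,340,'c22.png',5)
crop('d11',220,100,340,220,'c23.png',6)
E
```

```text
18.65 [0.56083541 0.26904569 0.19939877] [-1.79996702e+02  1.14771155e-03 -8.86358898e+01] 0.06363173398460933 [ 0.12322486  0.06240298 -4.95662085]
```

View pics/c22.png

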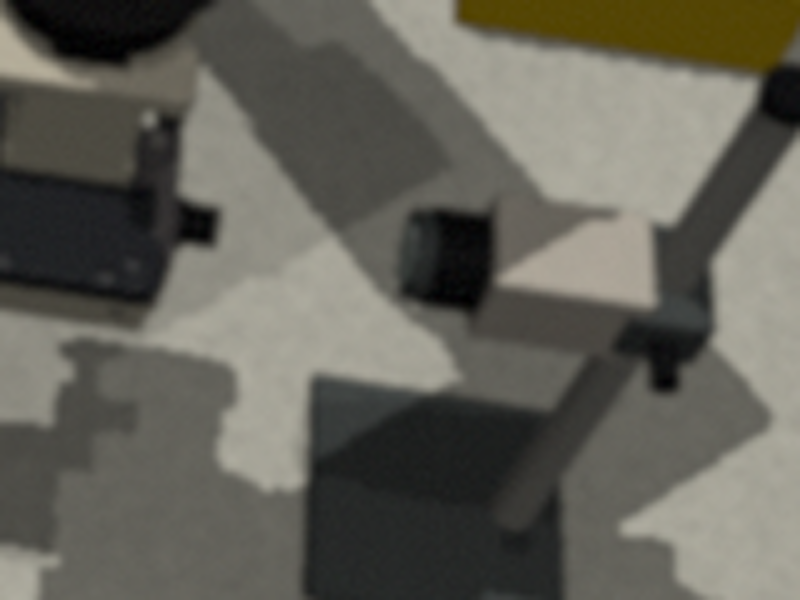

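View pics/c23.png

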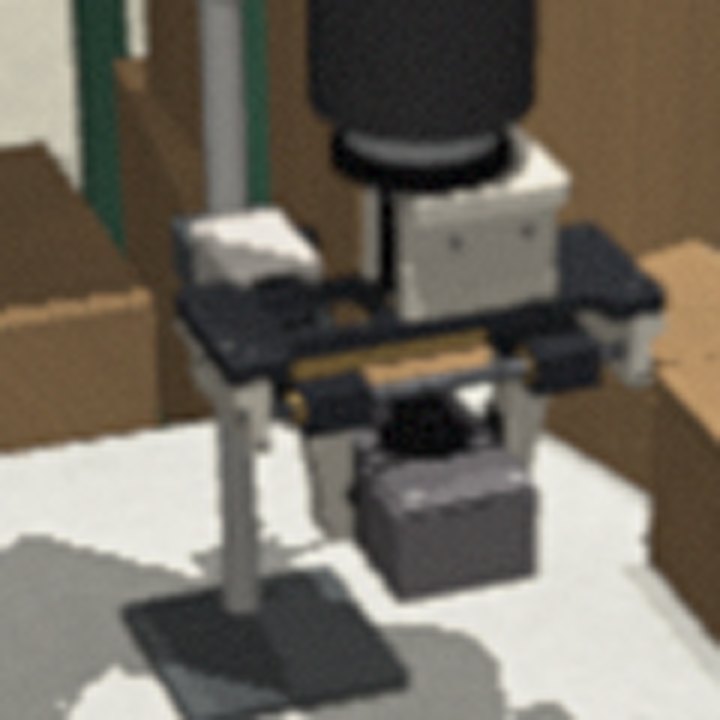

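View pics/w11.png

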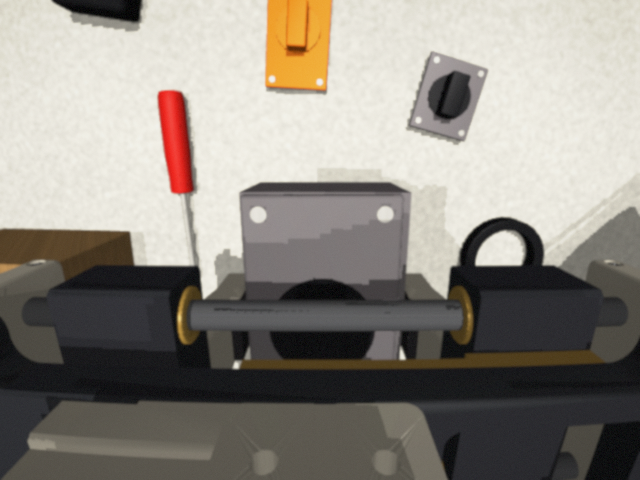

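The gland at crop (197,225) points at the lens at (420,255) in the scene view. Checking pixels against prediction for camera-relative bias.

```bash
python3 - <<'E'
from h import *
s,o=load('s11');o=get_obs()
Rt=R.from_euler('xyz',o['orientation'],degrees=True).as_matrix()
tp=np.array(o['tool_pos'])
m=tp+Rt@np.array([-.0002-.075,0,6.5e-3-.021]);b=tp+Rt@np.array([-.0002-.055,0,6.5e-3-.021])
L=np.array([.5565,.4245,.2138])
print('mouth',m,'gland base',b)
# gland outline top/bottom edges at mouth
for n,P in [('mouth',m),('mouth top',m+[0,0,.011]),('mouth bot',m-[0,0,.011]),('m+x',m+[.011,0,0]),('m-x',m-[.011,0,0]),('lens',L),('L+x',L+[.021,0,0]),('L-x',L-[.021,0,0])]:
    q=proj(s,P)[0];print(n,q.round(1),'crop',((q-[400,220]+.5)*5).round(0))
a=np.linspace(0,2*np.pi,40);v=np.array([1,.024,0])
ring=lambda c,r:[c+r*(np.cos(t)*v+np.sin(t)*np.array([0,0,1])) for t in a]
pts=np.vstack([proj(s,ring(m,.011)),proj(s,ring(b,.011)),proj(s,ring(L,.021)),proj(s,ring(L,.019))])
crop('s11',420,235,500,295,'c24.png',10,pts)
E
```

```text
mouth [0.55904438 0.34422406 0.21390028] gland base [0.5595205  0.32422973 0.21389987]
mouth [443. 265.] crop [218. 228.]
mouth top [444.1 262.2] crop [223. 214.]
mouth bot [441.9 267.8] crop [212. 242.]
m+x [442.7 269.4] crop [216. 250.]
m-x [443.4 260.7] crop [219. 206.]
lens [482.  270.8] crop [412. 257.]
L+x [481.7 279.4] crop [411. 299.]
L-x [482.2 262.5] crop [414. 215.]
```

View pics/c24.png

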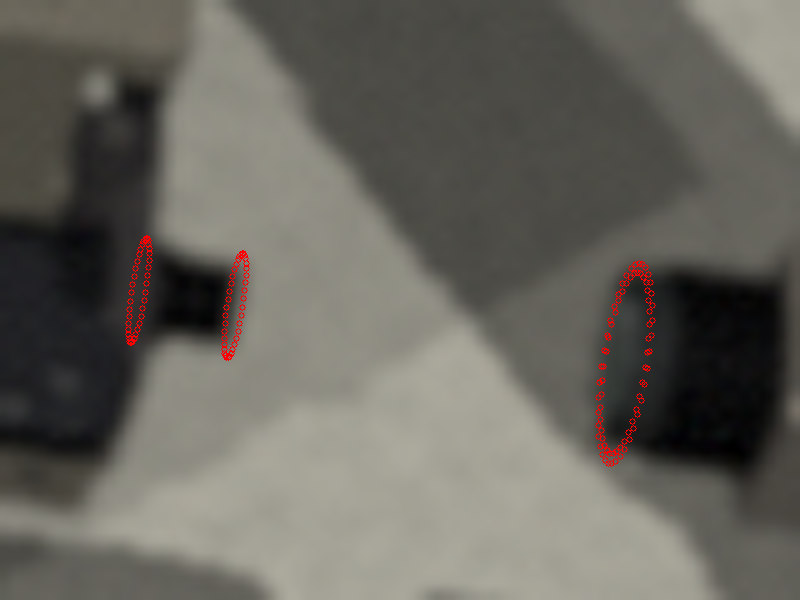

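```bash
python3 - <<'E'
from h import *
a=np.linspace(0,2*np.pi,60);v=np.array([1,.024,0])
ring=lambda c,r:[c+r*(np.cos(t)*v+np.sin(t)*np.array([0,0,1])) for t in a]
ims=[]
for y in (.420,.424,.428):
    L=np.array([.5565,y,.2138]);
    for tag,(x0,y0,x1,y1),r in [('w10',(250,35,300,105),.021),('d9',(250,140,290,175),.021),('s9',(470,250,510,290),.021)]:
        s,o=load(tag);oo=o if tag=='w10' else None
        crop(tag,x0,y0,x1,y1,'t.png',8,proj(s,ring(L,r),oo));im=cv2.imread('pics/t.png');ims.append(cv2.resize(im,(260,200) if 0 else (int(im.shape[1]*190/im.shape[0]),190)))
rows=[np.hstack(ims[i:i+3]) for i in (0,3,6)];cv2.imwrite('pics/m2.png',cv2.resize(np.vstack(rows),None,fx=1.05,fy=1.05))
for tag,b,n in [('w10',(250,35,300,105),'n1.png')]: crop(tag,*b,n,8)
E
```

```text
(no output)
```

View pics/m2.png

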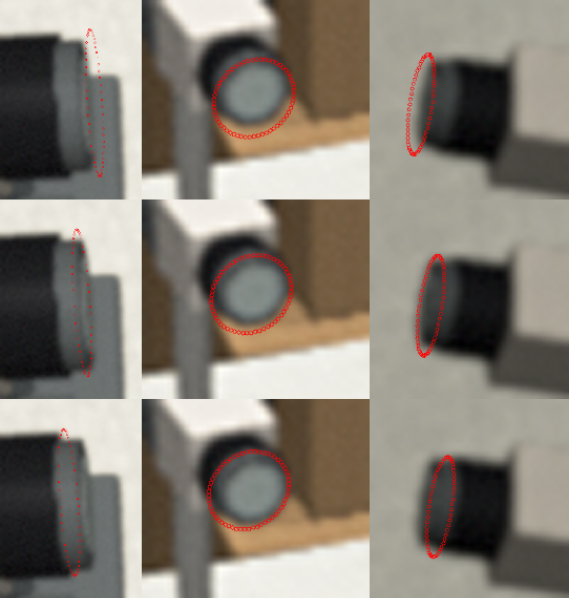

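View pics/n1.png

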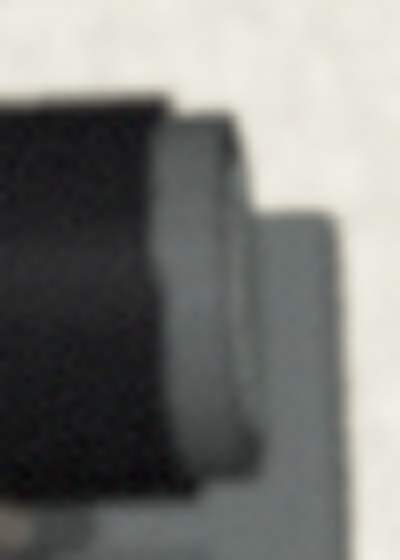

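```bash
python3 - <<'E'
from h import *
o=get_obs();s,_=load('d11')
Rt=R.from_euler('xyz',o['orientation'],degrees=True).as_matrix();tp=np.array(o['tool_pos'])
B=lambda x,y,z: tp+Rt@np.array([-.0002-x,y,6.5e-3-z])
P=[B(-.055,y,z) for y in(-.032,.032) for z in (0,.042)]+[B(.055,y,z) for y in(-.032,.032) for z in (0,.042)]+[B(-.053,y,.046) for y in(-.03,.03)]
crop('d11',272,165,317,205,'c25.png',14,proj(s,P))
L=np.array([.5565,.4245,.2138]);a=np.linspace(0,2*np.pi,60);v=np.array([1,.024,0])
ring=[L+.019*(np.cos(t)*v+np.sin(t)*np.array([0,0,1])) for t in a]
s,_=load('d9');crop('d9',245,135,290,175,'c26.png',14,proj(s,ring))
x=[cv2.resize(cv2.imread('pics/'+n),None,fx=.62,fy=.62) for n in('c25.png','c26.png')];cv2.imwrite('pics/m3.png',np.hstack(x))
E
```

```text
(no output)
```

View pics/m3.png

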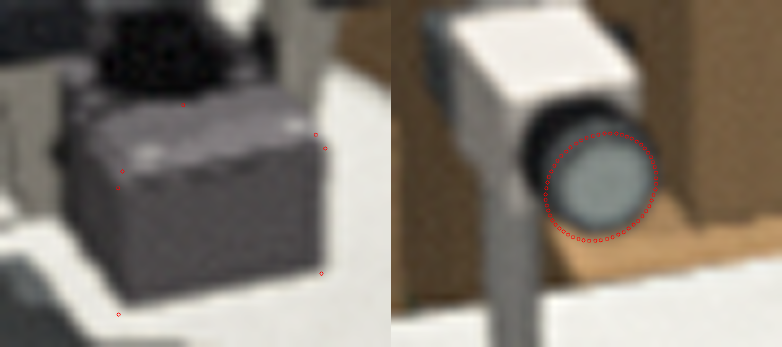

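The side and scene views put gland and lens on a common axis within about 1.5 mm, which is the limit of the pictures. A last settle and check, then hand in.

Emit:
{"name": "jog_arm", "arguments": {
  "commands": [
    [-0.5,0,-0.5,0],
    [0,0,0,0],
    [0,0,0,0],
    [0,0,0,0],
    [0,0,0,0],
    [0,0,0,0],
    [0,0,0,0],
    [0,0,0,0],
    [0,0,0,0],
    [0,0,0,0]
  ]
}}

```text
clock: 19.48
tool_pos: [0.5603, 0.2695, 0.1987]
orientation: [180.0, -0.0, -88.6]
force: [0.6, -0.1, -4.9]
opening: 0.0638
```

```bash
python3 - <<'E'
from h import *
from plant import close_job
o=get_obs();print(o['clock'],o['tool_pos'],o['orientation'],o['opening'],o['force'],np.abs(o['qvel']).max())
print(close_job())
E
```

```text
19.4833 [0.56029626 0.26954725 0.19874204] [ 1.79998360e+02 -2.00016885e-03 -8.86041757e+01] 0.06383041098098818 [ 0.60962808 -0.09842764 -4.87384032] 0.08319219204985183
the job is handed in; nothing more can be done
None
```

I put the long grey cover on the long box, let it go, and handed in at 19.5 s with the closed box held level in front of the camera. The interface reported no verdict.

- **Cover:** it went fully home. Its plate lay flush on the rim all round, and the height was as predicted. It was still on after the lift and in the last wrist picture at the camera. I moved nothing else, and saw nothing else disturbed in the last pictures.
- **Box at the camera:** the gripper reads 63.8 mm on the walls, tilt is under 0.01°, and the arm is steady. By my estimate the gland mouth is at (0.5585, 0.345, 0.213) m. The lens is at about (0.5565, 0.4245, 0.214) m, so the gap is about 80 mm and the mouth is within about 1–2 mm of the lens axis.
- **Checks that disagreed:** the camera views differed by about 2 mm on the lens position across and in height, and by about 4 mm along the axis. The 80 mm gap and the direction are therefore good to a few mm and about half a degree. Compared with the lens, the side view put the box about 1.5 mm higher than I had worked out, so I made a last 0.5 mm correction down and 0.5 mm sideways. I did not photograph the result of that last correction.

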